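# Seat the die of the button press and run it in under the ram

## Task

Fit the die on the button press: it sits high on the pin of the press's sliding carriage, so turn it with a fingertip until the notch in its rim lines up with the pin, then press it down until it is fully seated. Then push the carriage in until it stops, so that the die stands under the ram. Work by touch only: lift nothing, leave the things around the press where they are, and finish clear of everything.

Things in the scene. Friction and masses are not known exactly. Their poses are not given: they have to be found in the camera images.
- press: bench press for covering buttons, bolted down. Origin on the table; x axis along the carriage's travel from loading end to column, z up. Grey base 365 x 150 x 18 mm (x -160 to 205), steel rails at y +-52 to 64 mm, top 31 mm up; column at x 135 to 195; grey head over x 30 to 195 mm, 80 mm wide, underside 140 mm up; short hand lever at y -52 mm beside the column, 340 mm up
- ram_axis (a point): centre of the lower face of the press's upper die (56 mm across), on the ram's axis at x 75 mm, 94 mm above the table
- carriage (a joint): position of the sliding carriage in m: 0 drawn out at the loading end (as at the start), 0.150 pushed fully in against its stop, where the die stands under the ram. It slides stiffly (about 4 N) along the press's x axis and stays where it is left
- carriage_lip (a point): middle of the outer face of the carriage's upright steel lip at the loading end. The face looks along the press's minus x axis, is 80 mm wide and reaches from 20 to 64 mm above the table (this point is 52 mm up); it is 110 mm from the die's axis. The lip is 12 mm thick. Push this face along the press's x axis
- pin_mark (a point): point on the carriage plate (flat dark steel, top face 32 mm above the table) below the pin, 46 mm from the die's axis straight towards the lip. The pin is a plain steel dowel 10 mm thick lying level along a radius of the die, its top 8 mm above the plate, held in a small steel block (22 mm wide, 11 mm above the plate) between die and lip
- die_turn (a joint): angle of the die about its upright axis in rad, positive anticlockwise seen from above: 0 or any whole turn when the notch is over the pin. It turns freely without end stops with a slight drag (0.06 N m) and stays where it is left
- die (a joint): how far the die is pressed down, in m: 0 resting high on the pin as at the start, 0.008 fully seated on the plate, below 0 if lifted. Snug on its spigot: it needs a push of about 5 N to go down and stays where it is left. Away from the notch the pin stops it; within about 3 degrees of the notch it slips down over the round pin
- die_notch (a point): middle of the notch at the underside of the die's flange, 46 mm from the die's axis. The die is plain aluminium: round flange 100 mm across, 8 mm thick, with one notch in its rim, 12 mm wide and 12 mm deep, open outwards; on it a round cup 53 to 58 mm across and two upright ears
- die_top (a point): middle of the flat top of the die's cup (a steel disc 42 mm across), on the die's axis, 32 mm above the flange's underside: 72 mm above the table at the start, 64 mm when seated. Press here
- ear_left (a point): top of the first ear, 52 mm from the die's axis, 90 degrees clockwise (from above) from the notch. Each ear is an upright bar 10 mm thick running radially from 30 to 61 mm from the axis, its top 27 mm above the flange's underside, 19 mm above the flange's top face. At the start the flange's top is 48 mm and the ear's top 67 mm above the table
- ear_right (a point): top of the second ear, opposite the first: 90 degrees anticlockwise from the notch, else the same
- spool_a: pale thread spool standing near the press, 34 mm across, 56 mm tall, origin under it; leave alone
- spool_b: grey thread spool, same size; leave alone
- spare_die: small spare aluminium die without a notch, 66 mm across, 24 mm tall, standing on the table; leave alone
- tape_measure: round white tape measure, 54 mm across, 18 mm tall; leave alone
- screwdriver: black-handled screwdriver 150 mm long lying on the table; leave alone
- shell_dish: white dish 84 mm across, 28 mm tall; leave alone

How it is judged:
By the outcome, as a careful person would: the job done as asked, in the order asked, and still so for the second after the job is handed in, with the robot touching nothing.
It also fails if it takes over 61 s, if anything falls off the work surface, if the arm or the gripper's body presses on something with over 40 N, if the wrist force passes 120 N, or if a joint passes its speed limit or range.

## Robot

A 6-joint arm with a two-finger parallel gripper is mounted at the origin on the work surface. World frame = base frame: x ahead of the robot, y to its left, z up, the work surface at z = 0. Lengths are in m, angles in rad, forces in N, time in s.
With the tool pointing down it reaches from about 0.35 to 0.725 m from the base axis. Payload 4.3 kg.
Tool frame: the origin (TCP) lies at the very end of the fingers, on their centre line; the grasp point (between the pads) lies 19 mm behind it (ctrl.tcp_to_grasp is the x of the grasp point in the tool frame, in m); x points along the fingers, z is the direction in which the jaws open and shut, and the axes are right-handed (so a half turn about x gives the same grasp; the last joint's range is limited). The gripper opens to 85 mm and grips with 20 to 120 N. Pads are 22 mm wide; open, the fingers measure 114 mm over their backs; the gripper's body (76 mm by 85 mm) begins 54 mm behind the grasp point. The pads swing forward as they close: fully open they stand 13 mm farther back than shut.
Start: joints at [-1.297, 0.377, 0.081, 1.274, 0, 1.46], TCP at [0.215, -0.533, 0.231] pointing down, gripper open.
Joint ranges: [-2.72, 2.72], [-0.84, 1.66], [-1.02, 1.22], [-1.77, 2.12], [-1.37, 1.28], [-3.14, 3.14]. Speed limits (rad/s): [2.57, 2.57, 3.14, 3.14, 3.14, 3.14].

## Interface

Orientations are given as a rotation vector (axis times angle).
In Python, from cell import telemetry, imaging, job_done, ctrl gives the robot as it stands.
- The arm moves only by the tool drive_tool, never from a script. Its argument "targets" is a list of rows, each a list of 7 numbers: the shift along the tool's x, y, z in mm, then the turn, a rotation vector about the tool's x, y, z in degrees, then the gripper's target within -1 to 1 (shut at 1, half-way at 0, fully open at -1). In form: [[x, y, z, ax, ay, az, claw], ...]. A call has 1 to 20 rows; each row shifts and turns the commanded pose from where the row before left it, along the tool's axes as they then stand; what a row does not reach is not made up. A row lasts 1/12 s, in which the tool goes at most 41.7 mm and 7.16 degrees, less where a joint would pass 70% of its speed; a pose out of reach is approached as far as the arm can. A call with a gripper value outside its range is refused whole. The fingers move at their own pace and stop on an object; "newtons" is the grip in N (left out, the last holds). Time passes only in rows, so rows that do not move let the fingers close. It gives the time, the measured TCP pose, the force and the opening at its end, in the units of the state.
- telemetry.sense(): the state, without advancing time (a new reading comes with each control period).
- imaging.get_image(name): name is "side" or "top"; returns a dict with "img" (384x512x3 uint8, red, green, blue), "mtx" (3x3 intrinsics, pixels), "dist" ([k1, k2, p1, p2, k3] as OpenCV has them; the pictures are not rectified), "extrinsics" (4x4, takes a point from world to camera coordinates). Camera axes: x right, y down, z forward; pixel columns grow to the right and rows downward; lengths in m; the calibration is good to about 2 mm. A picture is of the moment at which its call begins. There is no depth.
- job_done(): hands the job in, once; it reports no verdict.
The state is a dict: "clock": time; "joints": joint angles; "dq": joint speeds; "joint_efforts": joint torques, N m; "ee_pos": TCP position; "eef_rot": TCP orientation; "ft_force": force on the tool from outside, world axes, zero at the start; "wrist_torque": the same for the moment, N m; "gripper_width": opening from 0.0 (shut) to 1.0 (fully open).
Only numpy, scipy, OpenCV 4.12 (cv2) and the standard library are available. Lean on these libraries where they do the work, as an engineer would, in place of code of your own. Each camera call takes 0.05 s, during which the arm holds its last target. There are 200 camera calls.

## Working session

There is one attempt and no reset: what is moved stays moved. The work goes in short steps, Python scripts to look and compute and a tool call to move; the robot and the scene stay as the last step left them, time stands still between calls to the robot, and variables do not carry over. Pictures are saved under pics/ and viewed, about 8 in all and at most 12, crops included, and the job is handed in when it is done.

Besides the shell and the picture viewer there is one more tool, called as name([rows], argument=value, ...), one row to a line, values as JSON. drive_tool: Moves the arm, as the interface text tells. Its arguments: {"type":"object","properties":{"targets":{"type":"array"},"newtons":{"type":"number"}},"required":["targets"]}

```bash
mkdir -p pics; ls; cat > h.py <<'E'
import numpy as np, cv2
from cell import telemetry, imaging, job_done, ctrl
from scipy.spatial.transform import Rotation as R
def grab(n,f=None):
    d=imaging.get_image(n)
    if f: cv2.imwrite('pics/'+f,d['img'][:,:,::-1])
    return d
def ray(d,px):
    u=cv2.undistortPoints(np.array(px,float).reshape(-1,1,2),np.array(d['mtx']),np.array(d['dist'])).reshape(-1,2)
    E=np.array(d['extrinsics']);Rm=E[:3,:3];c=-Rm.T@E[:3,3]
    return c,np.c_[u,np.ones(len(u))]@Rm
def plane(d,px,z):
    c,r=ray(d,px); return c+r*((z-c[2])/r[:,2])[:,None]
def proj(d,P):
    E=np.array(d['extrinsics']);return cv2.projectPoints(np.array(P,float).reshape(-1,3),cv2.Rodrigues(E[:3,:3])[0],E[:3,3],np.array(d['mtx']),np.array(d['dist']))[0].reshape(-1,2)
E
python3 - <<'E'
from h import *
s=telemetry.sense();print(s)
a=grab('top','t0.png');b=grab('side','s0.png')
for d in(a,b): print(ray(d,[[256,192]]))
E
```

```text
pics
{'clock': 0.0, 'joints': array([-1.29724128e+00,  3.78084573e-01,  7.96220027e-02,  1.27440143e+00,
        4.96318782e-06,  1.46048314e+00]), 'dq': array([-1.53253909e-03, -8.36664237e-04, -6.79899047e-05,  2.05152935e-03,
       -1.15691146e-03, -9.15982486e-04]), 'joint_efforts': array([-1.23443835e-03, -4.63601124e+01,  2.69877774e+01,  2.07847764e-02,
       -8.52056405e-05,  1.58320256e-05]), 'ee_pos': array([ 0.21516397, -0.53251416,  0.23034709]), 'eef_rot': array([ 0.92327145,  1.36830952, -0.92105889]), 'ft_force': array([0.5567634 , 0.15474995, 0.01193461]), 'wrist_torque': array([ 0.0069041 , -0.03027559,  0.02639341]), 'gripper_width': 1.0016279879409975}
(array([0.48406923, 0.02665503, 0.74885186]), array([[ 0.11543947, -0.05088582, -0.99210619]]))
(array([ 0.47154847, -0.74706842,  0.66802229]), array([[ 0.11269366,  0.78927704, -0.60360806]]))
```

```bash
python3 - <<'E'
import cv2
for f in('t0','s0'):
    cv2.imwrite(f'pics/{f}b.png',cv2.resize(cv2.imread(f'pics/{f}.png'),(800,600),interpolation=cv2.INTER_CUBIC))
E
```

```text
(no output)
```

View pics/t0b.png

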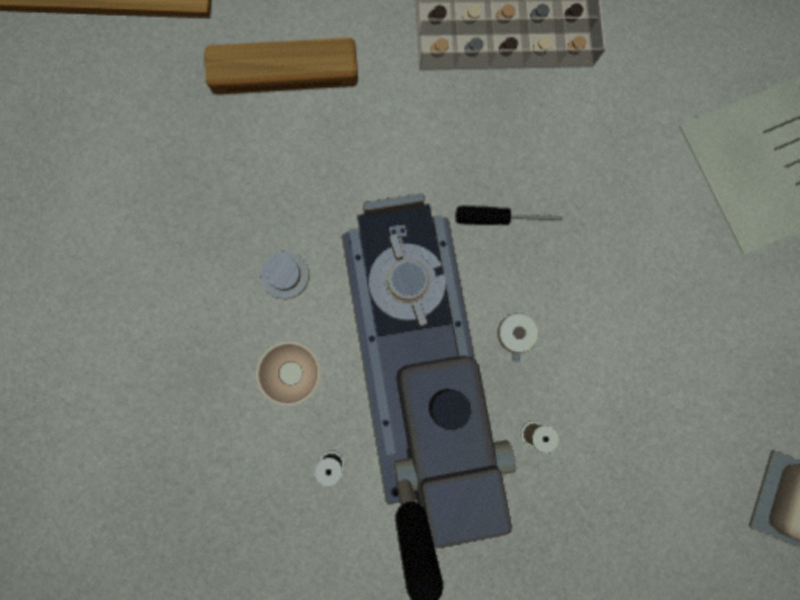

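View pics/s0b.png

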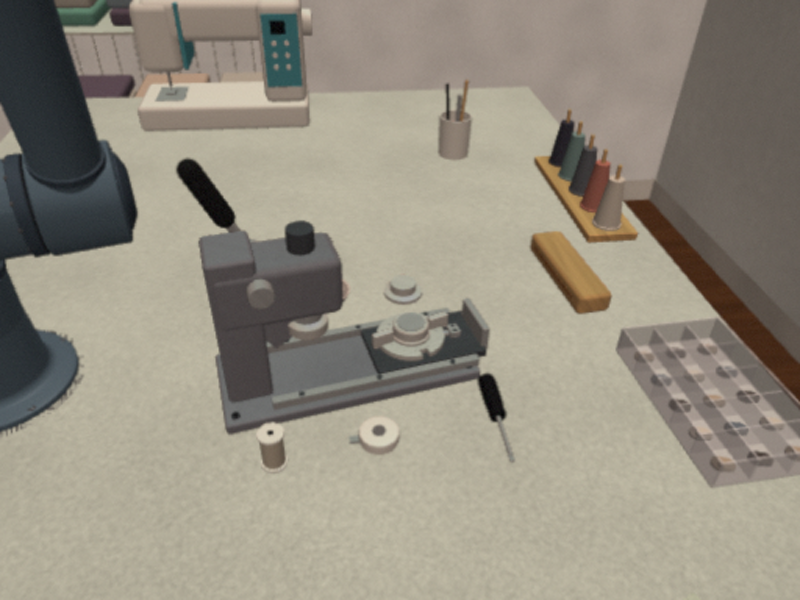

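The top view shows the die at about (408,281). The notch is on the right at (438,270), the pin block at (398,229), and the lip at (395,203). One ear is towards the lip and the other towards the column. In the side view the path on the lip side is open. I'll zoom in on the top view.

```bash
python3 - <<'E'
import cv2
a=cv2.imread('pics/t0.png')[115:235,210:310]; b=cv2.imread('pics/s0.png')[180:250,220:325]
a=cv2.resize(a,None,fx=5,fy=5,interpolation=cv2.INTER_CUBIC)
cv2.imwrite('pics/c0.png',cv2.convertScaleAbs(a,alpha=1.5))
E
```

```text
(no output)
```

View pics/c0.png

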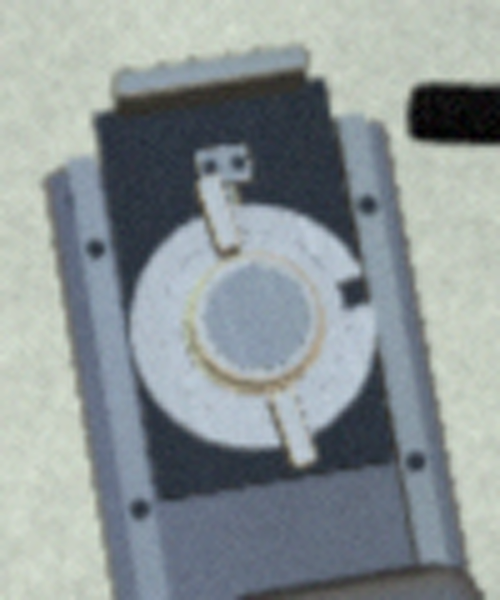

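```bash
python3 - <<'E'
from h import *
d=grab('top')
def P(l,z): return plane(d,np.array(l)/5.+[210-.0,115],z)[:,:2]
disc=P([[256,317]],.072)[0]; fl=P([[255,327]],.048)[0]
notch=P([[354,292]],.048)[0]
lip=P([[118,73],[307,49]],.064)
blk=P([[222,163]],.043)[0]
er=P([[212,178]],.067)[0]; el=P([[303,462]],.067)[0]
pl=P([[160,498],[393,463]],.032)
print('disc',disc,'fl',fl,'notch',notch,np.linalg.norm(notch-fl))
print('lip',lip,np.linalg.norm(lip[1]-lip[0]),'plate end',pl,np.linalg.norm(pl[1]-pl[0]))
print('blk',blk,'ears',er,el,np.linalg.norm(er-disc),np.linalg.norm(el-disc))
g=lambda v:np.degrees(np.arctan2(v[1],v[0]))
lm=lip.mean(0);ax=(disc+fl)/2
print('dir lip',g(lm-ax),np.linalg.norm(lm-ax),'perp lip',g(lip[0]-lip[1])-90,'perp plate',g(pl[0]-pl[1])-90,'blk',g(blk-ax))
print('notch',g(notch-fl),'ears',g(er-el))
E
```

```text
disc [ 0.58998678 -0.01796762] fl [ 0.58961112 -0.01918727] notch [ 0.6049336  -0.05964874] 0.043265558871687204
lip [[ 0.68986765  0.03850469]
 [ 0.70196376 -0.03806201]] 0.07751628758188059 plate end [[ 0.52017374  0.0180918 ]
 [ 0.53623951 -0.07815281]] 0.0975762969731187
blk [ 0.65887961 -0.00502687] ears [ 6.46695944e-01 -2.47482797e-05] [ 0.53347412 -0.03745617] 0.05948004982281605 0.059778628030309255
dir lip 10.045832605843962 0.10776901589606852 perp lip 8.977468383396868 perp plate 9.476804497269143 blk 11.097991902549332
notch -69.25867869549378 ears 18.294016275255906
```

```bash
cat >> h.py <<'E'
AX=np.array([.590,-.0186]); UL=9.6
def e(a): a=np.radians(a); return np.array([np.cos(a),np.sin(a)])
def tool():
    s=telemetry.sense(); return s['ee_pos'],R.from_rotvec(s['eef_rot'])
def need(p,r,goal,zdir=None):
    out='shift mm %s'%np.round(r.inv().apply(np.array(goal)-p)*1e3,1)
    if zdir is not None:
        z=r.apply([0,0,1]); a=zdir-np.degrees(np.arctan2(z[1],z[0])); a=(a+90)%180-90
        out+=' ; turn about tool x (x down: neg of world) %.1f'%-a
    return out
E
python3 - <<'E'
from h import *
p,r=tool();print(np.round(r.as_matrix(),3))
g=AX+.048*e(18.3)-.024*e(108.3);print(g)
w=np.array([.48,-.36,.25])
print(need(p,r,w)); print(need(w,r,[*g,.2],18.3))
d=grab('top');print(plane(d,[[270,375]],.35), plane(d,[[258,325]],.30))
E
```

```text
[[-0.     0.927  0.374]
 [ 0.001  0.374 -0.927]
 [-1.     0.    -0.002]]
[ 0.64310824 -0.02631457]
shift mm [-19.3 310.2 -61. ]
shift mm [  50.4  276.2 -248.3] ; turn about tool x (x down: neg of world) -86.3
[[ 0.33021949 -0.01166344  0.35      ]] [[ 0.3699422  -0.00101169  0.3       ]]
```

drive_tool([
  [-2,31,-6,0,0,0,1],
  [-2,31,-6,0,0,0,1],
  [-2,31,-6,0,0,0,1],
  [-2,31,-6,0,0,0,1],
  [-2,31,-6,0,0,0,1],
  [-2,31,-6,0,0,0,1],
  [-2,31,-6,0,0,0,1],
  [-2,31,-6,0,0,0,1],
  [-2,31,-6,0,0,0,1],
  [-2,31,-6,0,0,0,1],
  [0,0,0,0,0,0,1],
], newtons=40)

```text
clock: 1.12
ee_pos: [0.4844, -0.3581, 0.2512]
eef_rot: [0.919, 1.368, -0.915]
ft_force: [-0.8, 0.3, -1.0]
gripper_width: -0.001
```

Clock shows 1.1 s. Next leg: 276 and -248 mm, staying at z = 0.25, then the turn.

drive_tool([
  [0,23,-21,0,0,0,1],
  [0,23,-21,0,0,0,1],
  [0,23,-21,0,0,0,1],
  [0,23,-21,0,0,0,1],
  [0,23,-21,0,0,0,1],
  [0,23,-21,0,0,0,1],
  [0,23,-21,0,0,0,1],
  [0,23,-21,0,0,0,1],
  [0,23,-21,0,0,0,1],
  [0,0,0,-7,0,0,1],
  [0,0,0,-7,0,0,1],
  [0,0,0,-7,0,0,1],
  [0,0,0,-7,0,0,1],
  [0,0,0,-7,0,0,1],
  [0,0,0,-7,0,0,1],
  [0,0,0,-7,0,0,1],
  [0,0,0,-7,0,0,1],
  [0,0,0,-7,0,0,1],
  [0,0,0,-7,0,0,1],
  [0,0,0,-7,0,0,1],
])

```text
clock: 2.78
ee_pos: [0.601, -0.1092, 0.251]
eef_rot: [-0.128, 1.568, 0.128]
ft_force: [-0.5, -1.1, 0.3]
gripper_width: -0.003
```

```bash
python3 - <<'E'
from h import *
p,r=tool();print(p,np.round(r.as_matrix(),3))
g=AX+.048*e(18.3)-.024*e(108.3)
print(need(p,r,[*g,.2],18.3))
d=grab('side');cv2.imwrite('pics/s1.png',cv2.resize(d['img'][:,:,::-1],(800,600)))
E
```

```text
[ 0.60103501 -0.10922994  0.25095687] [[-0.001 -0.162  0.987]
 [-0.     0.987  0.162]
 [-1.     0.    -0.001]]
shift mm [50.9 75.  55. ] ; turn about tool x (x down: neg of world) -9.0
```

View pics/s1.png

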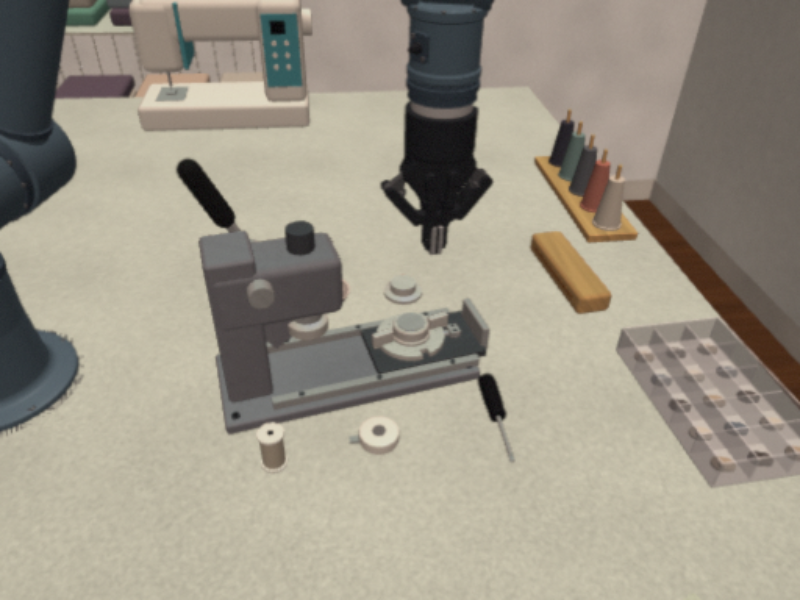

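The arm stands well above the press, and the fingertip is at (433,248). Now I'll go over the ear and down to 0.10 m.

drive_tool([
  [0,19,14,0,0,0,1],
  [0,19,14,0,0,0,1],
  [0,19,14,0,0,0,1],
  [0,18,13,0,0,0,1],
  [0,0,0,-5,0,0,1],
  [0,0,0,-4,0,0,1],
  [38,0,0,0,0,0,1],
  [38,0,0,0,0,0,1],
  [38,0,0,0,0,0,1],
  [37,0,0,0,0,0,1],
  [0,0,0,0,0,0,1],
  [0,0,0,0,0,0,1],
])

```text
clock: 3.83
ee_pos: [0.6413, -0.0261, 0.0982]
eef_rot: [-0.244, 1.563, 0.247]
ft_force: [0.0, -0.1, 0.3]
gripper_width: -0.003
```

```bash
python3 - <<'E'
from h import *
p,r=tool();print(p,np.round(r.as_matrix(),3))
g=AX+.048*e(18.3)-.024*e(108.3)
print(need(p,r,[*g,.053],18.3))
d=grab('side');im=d['img'][:,:,::-1].copy()
for q in proj(d,[[*p[:2],p[2]],[*g,.053],[*AX,.072]]): print(q, (q-[220,140])*6)
cv2.imwrite('pics/s2.png',cv2.resize(im[140:235,220:340],None,fx=6,fy=6,interpolation=cv2.INTER_CUBIC))
E
```

```text
[ 0.64134175 -0.02605853  0.09817244] [[-0.007 -0.307  0.952]
 [ 0.001  0.952  0.307]
 [-1.     0.003 -0.006]]
shift mm [45.2 -0.9  1.9] ; turn about tool x (x down: neg of world) -0.4
[285.44715381 196.62892221] [392.68292286 339.77353327]
[285.06499141 212.13126289] [390.38994847 432.78757737]
[262.00130008 205.20125743] [252.00780046 391.20754456]
```

View pics/s2.png

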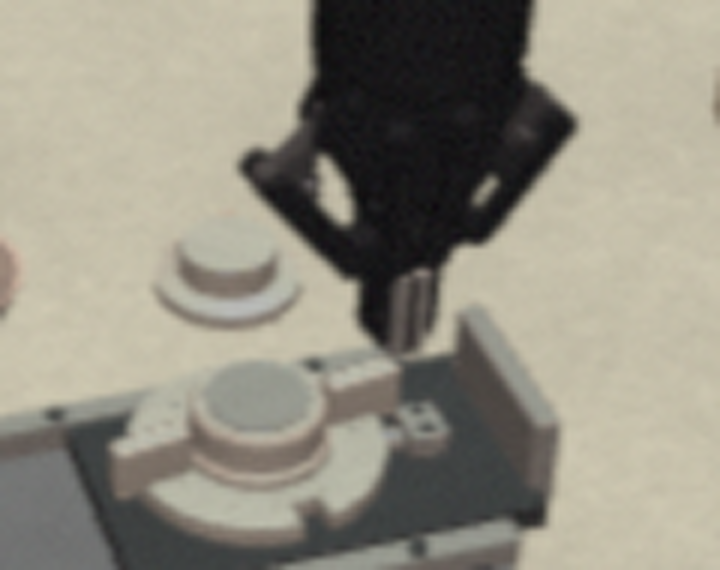

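Tip at (402,345), about 24 mm in front of the lip-side ear and clear of the pin block, as planned. I'll lower, touch the ear, and arc 70°.

drive_tool([
  [22,0,1,0,0,0,1],
  [22,0,1,0,0,0,1],
  [0,0,0,0,0,0,1],
  [0,3,0,0,0,0,1],
  [0,2,0,0,0,0,1],
  [0,2,0,0,0,0,1],
])

```text
clock: 4.38
ee_pos: [0.6458, -0.0188, 0.0592]
eef_rot: [-0.247, 1.552, 0.245]
ft_force: [-0.3, 0.4, 1.0]
gripper_width: 0.003
```

drive_tool([
  [0,4.2,1.2,-5,0,0,1],
  [0,4.2,1.2,-5,0,0,1],
  [0,4.2,1.2,-5,0,0,1],
  [0,4.2,1.2,-5,0,0,1],
  [0,0,0,0,0,0,1],
])

```text
clock: 4.8
ee_pos: [0.6424, -0.0011, 0.0585]
eef_rot: [-0.522, 1.504, 0.519]
ft_force: [-0.1, -1.3, 0.6]
gripper_width: -0.003
```

```bash
cat >> h.py <<'E'
def rel(): # finger relative to die axis in its own frame
    p,r=tool(); z=r.apply([0,0,1])[:2]; v=p[:2]-AX
    print('z',p[2].round(4),'polar',np.linalg.norm(v).round(4),np.degrees(np.arctan2(v[1],v[0])).round(1),'tool z az',np.degrees(np.arctan2(z[1],z[0])).round(1),'rel y,z',(r.inv().apply([*v,0])*1e3).round(1), 'F',telemetry.sense()['ft_force'].round(1))
E
python3 - <<'E'
from h import *
rel()
d=grab('side');im=d['img'][:,:,::-1]
cv2.imwrite('pics/s3.png',cv2.resize(im[140:235,220:340],None,fx=6,fy=6,interpolation=cv2.INTER_CUBIC))
E
```

```text
z 0.0585 polar 0.0553 18.5 tool z az 38.1 rel y,z [  0.2 -18.6  52.1] F [-0.1 -1.3  0.6]
```

View pics/s3.png

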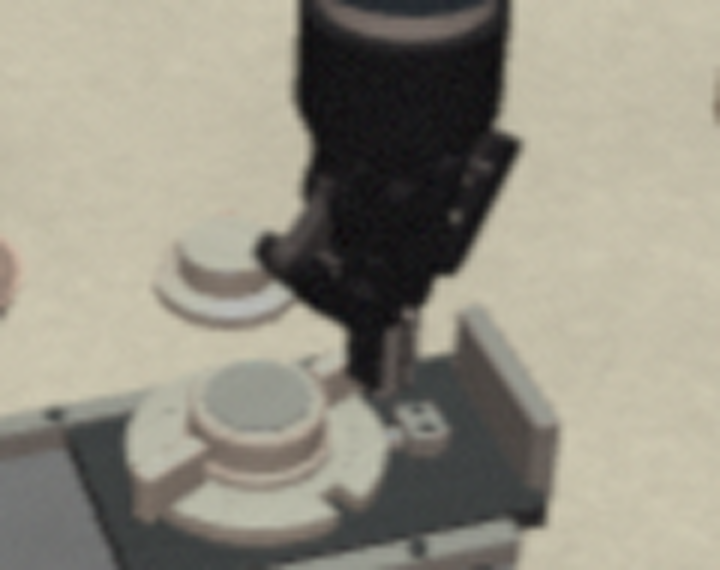

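The notch has moved from (315,515) to (350,495), so the finger is turning the die. I'll drop 4 mm and continue 50°.

drive_tool([
  [4,0,-1,0,0,0,1],
  [0,4.6,1.2,-5,0,0,1],
  [0,4.6,1.2,-5,0,0,1],
  [0,4.6,1.2,-5,0,0,1],
  [0,4.6,1.2,-5,0,0,1],
  [0,4.6,1.2,-5,0,0,1],
  [0,4.6,1.2,-5,0,0,1],
  [0,4.6,1.2,-5,0,0,1],
  [0,4.6,1.2,-5,0,0,1],
  [0,4.6,1.2,-5,0,0,1],
  [0,4.6,1.2,-5,0,0,1],
  [0,0,0,0,0,0,1],
  [0,0,0,0,0,0,1],
])

```text
clock: 5.93
ee_pos: [0.6069, 0.0297, 0.0524]
eef_rot: [-1.181, 1.227, 1.181]
ft_force: [0.2, 0.2, -0.8]
gripper_width: 0.004
```

```bash
python3 - <<'E'
from h import *
rel()
d=grab('top');t=d['img'][115:235,210:310,::-1]
s=grab('side')['img'][140:235,220:320,::-1]
o=np.hstack([cv2.resize(t,(400,480),interpolation=cv2.INTER_CUBIC),cv2.resize(s,(400,380),interpolation=cv2.INTER_CUBIC)[:480] if 0 else cv2.copyMakeBorder(cv2.resize(s,(400,380),interpolation=cv2.INTER_CUBIC),0,100,0,0,cv2.BORDER_CONSTANT)])
cv2.imwrite('pics/c4.png',cv2.convertScaleAbs(o,alpha=1.4))
E
```

```text
z 0.0524 polar 0.0512 70.7 tool z az 87.8 rel y,z [ -0.  -15.1  48.9] F [ 0.2  0.2 -0.8]
```

View pics/c4.png

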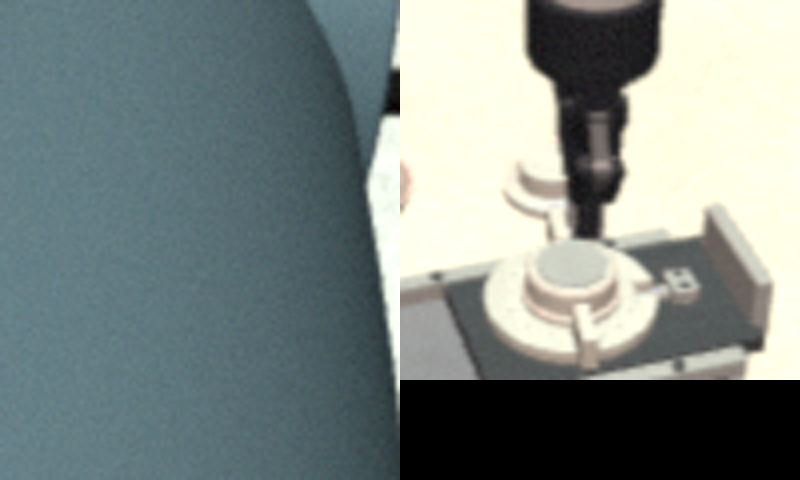

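```bash
python3 - <<'E'
from h import *
d=grab('side')
c=plane(d,[[262.75+.0,205.6]],.072)[0]
for px in ([266.6,224.3],[265.6,216.6]):
    q=plane(d,[px],.067)[0]; v=q[:2]-c[:2]; print(c[:2],q[:2],np.linalg.norm(v),np.degrees(np.arctan2(v[1],v[0])))
# predicted ear_left outer-end pixel for turn errors, shift-corrected by disc
k=np.array([262.75,205.6])-proj(d,[[*AX,.072]])[0]
for a in (-90,-85,-80.4,-76): print(a,proj(d,[[*(AX+.061*e(a)),.067],[*(AX+.045*e(a)),.067]])+k)
im=d['img'][203:233,250:285,::-1]
cv2.imwrite('pics/c5.png',cv2.resize(cv2.convertScaleAbs(im,alpha=1.3),None,fx=20,fy=20,interpolation=cv2.INTER_CUBIC))
E
```

```text
[ 0.59149269 -0.02021445] [ 0.59166625 -0.07887652] 0.05866232861625241 -89.83048755488753
[ 0.59149269 -0.02021445] [ 0.59329141 -0.05321898] 0.033053501713129235 -86.88051249877654
-90 [[266.63927792 224.97587538]
 [265.56428863 220.15896798]]
-85 [[269.04414516 224.72501537]
 [267.31483981 219.97941725]]
-80.4 [[271.20777778 224.37153321]
 [268.89110707 219.72604273]]
-76 [[273.2184148  223.92623822]
 [270.35748823 219.40650313]]
```

View pics/c5.png

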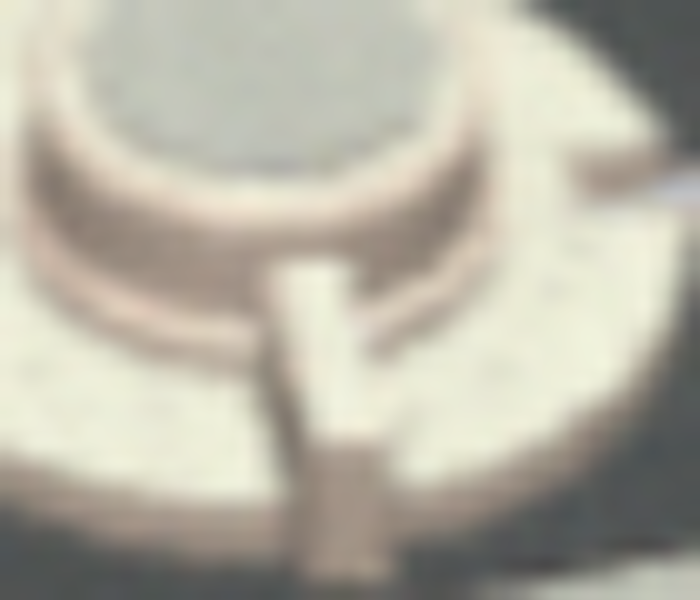

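```bash
python3 - <<'E'
from h import *
d=grab('side')
k=np.array([262.75,205.6])-proj(d,[[*AX,.072]])[0]
f=lambda P:((proj(d,P)+k-[250,203])*20).round(0).tolist()
def loc(a,r,t,z): return [*(AX+r*e(a)+t*e(a+90)),z]
for a in(-2,1,4,7,9.6): print(a,'far rim/in, near rim/in',f([loc(a,.0496,.006,.048),loc(a,.038,.006,.048),loc(a,.0496,-.006,.048),loc(a,.038,-.006,.048)]))
print('pin top axis, far edge, near edge at r=50',f([loc(UL,.05,0,.040),loc(UL,.05,.005,.035),loc(UL,.05,-.005,.035)]))
E
```

```text
-2 far rim/in, near rim/in [[667.0, 160.0], [568.0, 165.0], [682.0, 226.0], [582.0, 231.0]]
1 far rim/in, near rim/in [[660.0, 146.0], [563.0, 154.0], [681.0, 212.0], [582.0, 220.0]]
4 far rim/in, near rim/in [[653.0, 132.0], [557.0, 144.0], [678.0, 197.0], [581.0, 209.0]]
7 far rim/in, near rim/in [[644.0, 119.0], [550.0, 133.0], [675.0, 183.0], [579.0, 197.0]]
9.6 far rim/in, near rim/in [[636.0, 107.0], [543.0, 125.0], [671.0, 170.0], [577.0, 188.0]]
pin top axis, far edge, near edge at r=50 [[653.0, 191.0], [636.0, 197.0], [665.0, 250.0]]
```

The notch's far rim corner is at (665,150) in the crop, so the notch stands near 0.3° and the pin direction is 9.6°. That leaves about 9.3° to turn.

drive_tool([
  [0,2.7,0.8,-3.1,0,0,1],
  [0,2.7,0.8,-3.1,0,0,1],
  [0,2.7,0.8,-3.1,0,0,1],
  [0,0,0,0,0,0,1],
  [0,0,0,0,0,0,1],
])

```text
clock: 6.55
ee_pos: [0.5992, 0.0319, 0.0524]
eef_rot: [-1.301, 1.147, 1.3]
ft_force: [1.3, -0.7, 0.1]
gripper_width: -0.001
```

```bash
python3 - <<'E'
from h import *
rel()
d=grab('side')
im=d['img'][203:233,250:285,::-1]
cv2.imwrite('pics/c6.png',cv2.resize(cv2.convertScaleAbs(im,alpha=1.3),None,fx=20,fy=20,interpolation=cv2.INTER_CUBIC))
E
```

```text
z 0.0524 polar 0.0514 79.6 tool z az 97.2 rel y,z [ -0.  -15.5  49. ] F [ 1.3 -0.7  0.1]
```

View pics/c6.png

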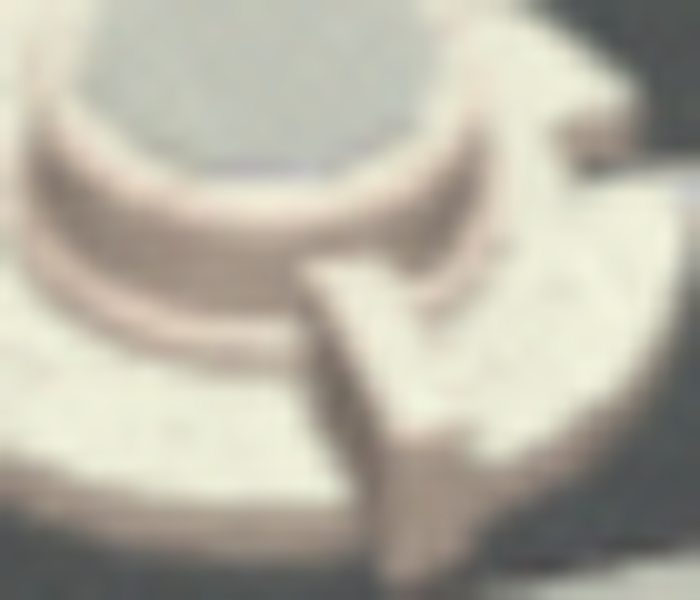

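The far rim corner is now at (638,105), against (636,107) predicted for alignment, and the ear end agrees within a degree. I'll back off, rise, and move over the cup.

drive_tool([
  [0,-5,0,0,0,0,1],
  [0,-4,0,0,0,0,1],
  [-20,0,0,0,0,0,1],
  [-18,0,0,0,0,0,1],
  [-2,0,0,0,0,0,1],
  [0,8,-16,0,0,0,1],
  [0,8,-16,0,0,0,1],
  [0,8,-17,0,0,0,1],
  [0,0,0,0,0,0,1],
  [0,0,0,0,0,0,1],
])

```text
clock: 7.43
ee_pos: [0.5901, -0.0189, 0.0917]
eef_rot: [-1.3, 1.147, 1.302]
ft_force: [-0.4, 0.1, -0.8]
gripper_width: 0.001
```

```bash
python3 -c "
from h import *
rel()"
```

```text
z 0.0917 polar 0.0003 -71.5 tool z az 97.2 rel y,z [-0.  -0.1 -0.3] F [-0.4  0.1 -0.8]
```

Centred over the cup. Pressing down slowly.

drive_tool([
  [8,0,0,0,0,0,1],
  [8,0,0,0,0,0,1],
  [3,0,0,0,0,0,1],
  [2,0,0,0,0,0,1],
  [2,0,0,0,0,0,1],
  [0,0,0,0,0,0,1],
  [0,0,0,0,0,0,1],
])

```text
clock: 8.02
ee_pos: [0.5904, -0.0184, 0.0691]
eef_rot: [-1.303, 1.146, 1.302]
ft_force: [0.1, -0.5, -0.3]
gripper_width: 0.002
```

drive_tool([
  [2,0,0,0,0,0,1],
  [2,0,0,0,0,0,1],
  [0,0,0,0,0,0,1],
])

```text
clock: 8.27
ee_pos: [0.5907, -0.0185, 0.0654]
eef_rot: [-1.303, 1.146, 1.302]
ft_force: [1.6, 1.2, 1.7]
gripper_width: -0.002
```

drive_tool([
  [1.5,0,0,0,0,0,1],
  [1.5,0,0,0,0,0,1],
  [1,0,0,0,0,0,1],
])

```text
clock: 8.52
ee_pos: [0.5908, -0.0185, 0.0638]
eef_rot: [-1.304, 1.145, 1.301]
ft_force: [-9.1, 1.3, 25.3]
gripper_width: 0.001
```

Bottomed at z = 0.0638 with 25 N, so the die is seated (expected 0.064). Lifting and moving out past the lip.

drive_tool([
  [0,0,0,0,0,0,1],
  [-20,0,0,0,0,0,1],
  [-21,0,0,0,0,0,1],
  [0,0,0,-2.4,0,0,1],
  [0,-26,0,0,0,0,1],
  [0,-26,0,0,0,0,1],
  [0,-26,0,0,0,0,1],
  [0,-26,0,0,0,0,1],
  [0,-26,0,0,0,0,1],
  [0,0,0,0,0,0,1],
  [0,0,0,0,0,0,1],
])

```text
clock: 9.43
ee_pos: [0.719, 0.0035, 0.1007]
eef_rot: [-1.333, 1.125, 1.334]
ft_force: [-1.0, 0.1, 0.3]
gripper_width: 0.002
```

```bash
python3 - <<'E'
from h import *
rel(); p,r=tool(); print(p)
d=grab('side');im=d['img'][130:235,215:335,::-1]
print((proj(d,[[*AX,.064],p])-[215,130])*6)
cv2.imwrite('pics/s7.png',cv2.resize(cv2.convertScaleAbs(im,alpha=1.2),None,fx=6,fy=5.7,interpolation=cv2.INTER_CUBIC))
E
```

```text
z 0.1007 polar 0.1309 9.7 tool z az 99.7 rel y,z [-1.000e-01 -1.309e+02  0.000e+00] F [-1.   0.1  0.3]
[0.71897406 0.00348122 0.10072083]
[[281.48118438 467.51193196]
 [607.11482243 334.56295866]]
```

View pics/s7.png

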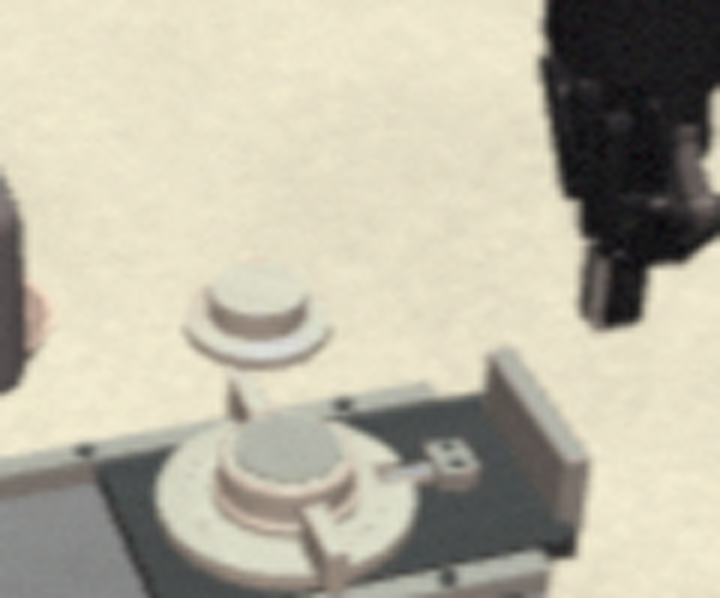

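The die sits flush with the pin in the notch (pin at (405,472)), and the fingertip (610,325) is outside the lip. I'll lower it and start pushing.

drive_tool([
  [18,0,0,0,0,0,1],
  [18,0,0,0,0,0,1],
  [15,0,0,0,0,0,1],
  [0,0,0,0,0,0,1],
  [0,4,0,0,0,0,1],
  [0,4,0,0,0,0,1],
  [0,4,0,0,0,0,1],
  [0,8,0,0,0,0,1],
  [0,8,0,0,0,0,1],
  [0,0,0,0,0,0,1],
])

```text
clock: 10.32
ee_pos: [0.6905, -0.0017, 0.053]
eef_rot: [-1.334, 1.124, 1.331]
ft_force: [-0.4, -0.3, 1.0]
gripper_width: -0.001
```

drive_tool([
  [2,8,0,0,0,0,1],
  [0,8,0,0,0,0,1],
  [0,8,0,0,0,0,1],
  [0,8,0,0,0,0,1],
  [0,8,0,0,0,0,1],
  [0,8,0,0,0,0,1],
  [0,8,0,0,0,0,1],
  [0,8,0,0,0,0,1],
  [0,8,0,0,0,0,1],
  [0,8,0,0,0,0,1],
  [0,8,0,0,0,0,1],
  [0,0,0,0,0,0,1],
])

```text
clock: 11.32
ee_pos: [0.6047, -0.0168, 0.0513]
eef_rot: [-1.335, 1.124, 1.329]
ft_force: [2.9, -0.5, 1.7]
gripper_width: 0.001
```

```bash
python3 - <<'E'
from h import *
rel(); print(telemetry.sense()['joint_efforts'].round(1))
d=grab('side');cv2.imwrite('pics/s8.png',cv2.resize(d['img'][:,:,::-1],(800,600)))
E
```

```text
z 0.0513 polar 0.0148 6.9 tool z az 99.7 rel y,z [  0.  -14.8  -0.7] F [ 2.9 -0.5  1.7]
[ -0.2 -51.   23.9   0.1   0.   -0. ]
```

View pics/s8.png

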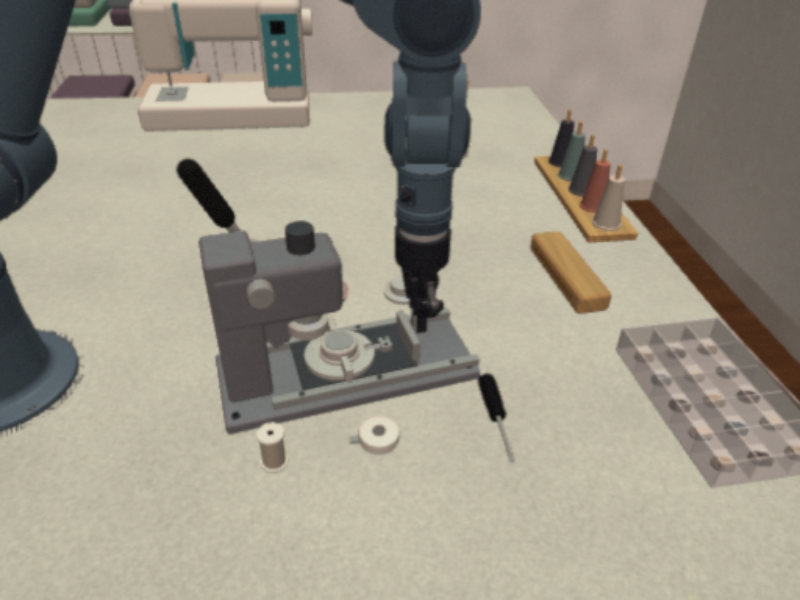

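The carriage is about two-thirds in, and the arm is clear of the head and lever. About 44 mm remain.

drive_tool([
  [0,8,0,0,0,0,1],
  [0,8,0,0,0,0,1],
  [0,8,0,0,0,0,1],
  [0,8,0,0,0,0,1],
  [0,3,0,0,0,0,1],
  [0,3,0,0,0,0,1],
  [0,0,0,0,0,0,1],
])

```text
clock: 11.95
ee_pos: [0.5676, -0.0227, 0.0501]
eef_rot: [-1.334, 1.123, 1.331]
ft_force: [3.1, 0.1, 2.0]
gripper_width: 0.002
```

drive_tool([
  [0,2,0,0,0,0,1],
  [0,2,0,0,0,0,1],
  [0,0,0,0,0,0,1],
])

```text
clock: 12.2
ee_pos: [0.5633, -0.0232, 0.0497]
eef_rot: [-1.334, 1.124, 1.332]
ft_force: [4.5, 0.3, 3.4]
gripper_width: -0.0
```

drive_tool([
  [0,2,0,0,0,0,1],
  [0,2,0,0,0,0,1],
  [0,0,0,0,0,0,1],
])

```text
clock: 12.45
ee_pos: [0.5632, -0.0233, 0.0499]
eef_rot: [-1.336, 1.117, 1.327]
ft_force: [13.1, 1.3, -4.7]
gripper_width: 0.002
```

Force is rising with no motion. One more firm push to confirm this is the stop.

drive_tool([
  [0,2,0,0,0,0,1],
  [0,1,0,0,0,0,1],
  [0,0,0,0,0,0,1],
  [0,0,0,0,0,0,1],
])

```text
clock: 12.78
ee_pos: [0.5632, -0.0233, 0.0501]
eef_rot: [-1.338, 1.112, 1.324]
ft_force: [20.1, 3.7, -10.8]
gripper_width: -0.0
```

Firm stop at 20 N. Retreating outwards and up.

drive_tool([
  [0,-4,0,0,0,0,1],
  [0,-6,0,0,0,0,1],
  [0,-15,0,0,0,0,1],
  [0,-25,0,0,0,0,1],
  [0,-25,0,0,0,0,1],
  [-30,-10,0,0,0,0,1],
  [-35,0,0,0,0,0,1],
  [-35,0,0,0,0,0,1],
  [-35,0,0,0,0,0,1],
  [0,0,0,0,0,0,1],
  [0,0,0,0,0,0,1],
])

```text
clock: 13.7
ee_pos: [0.6393, -0.0099, 0.1855]
eef_rot: [-1.333, 1.125, 1.333]
ft_force: [0.3, 0.4, -0.7]
gripper_width: -0.001
```

```bash
python3 - <<'E'
from h import *
rel()
d=grab('side');im=d['img'][150:265,130:310,::-1]
q=AX-.15*e(UL); print('die centre predicted',(proj(d,[[*q,.064]])-[130,150])*4.4, 'lip',(proj(d,[[*(AX-.04*e(UL)),.052]])-[130,150])*4.4)
cv2.imwrite('pics/s9.png',cv2.resize(cv2.convertScaleAbs(im,alpha=1.3),None,fx=4.4,fy=4.4,interpolation=cv2.INTER_CUBIC))
E
```

```text
z 0.1855 polar 0.05 10.0 tool z az 99.7 rel y,z [  0.  -50.    0.3] F [ 0.3  0.4 -0.7]
die centre predicted [[294.79972938 306.8798789 ]] lip [[506.4466996  286.09382007]]
```

View pics/s9.png

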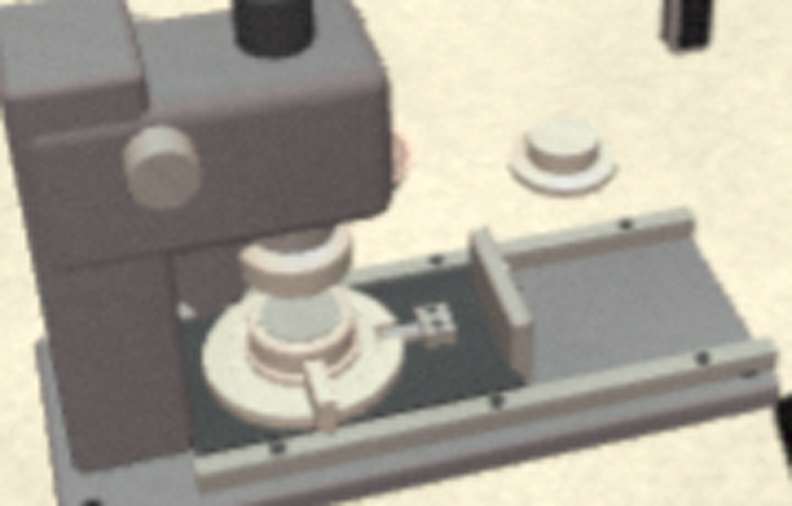

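The die (303,312) stands under the ram (298,260) with the pin in its notch, within 1–2 mm of the predicted place. The gripper is well clear.

```bash
python3 -c "
from h import *
print(job_done(), telemetry.sense()['clock'])"
```

```text
the job is handed in; nothing more can be done
the job is handed in; nothing more can be done
```

The die is turned, seated and under the ram, and I handed the job in at about 14 s on the robot's clock. I lifted nothing, kept the gripper shut throughout, and never touched the things around the press.

- **Turning:** I pushed one ear about 80° anticlockwise with the shut fingertip until the notch lined up with the pin. The side picture agreed to about 1°.
- **Pressing:** I pressed on the cup until it bottomed. The fingertip read 63.8 mm (64 expected when seated) at 25 N.
- **Carriage:** I pushed the lip until the carriage would not move further under 20 N. The finger's position puts it at about 148 to 150 mm of travel; I could not measure that more closely.
- **Last checks:** The final side picture showed the pin inside the notch and the die under the ram, within 1–2 mm of where I predicted it. The gripper was clear at 0.186 m height with no force on it. No checks failed or disagreed beyond the roughly 2 mm camera calibration. I did not use the top view for the final check.

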